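Fish a dropped spacer out of an open power supply with sprung long-nose pliers

ROBOT

A 6-joint arm with a two-finger parallel gripper is mounted at the origin on the work surface. World frame = base frame: x ahead of the robot, y to its left, z up, the work surface at z = 0. Lengths are in m, angles in rad, forces in N, time in s.
With the tool pointing down it reaches from about 0.2 to 0.875 m from the base axis. Payload 3.4 kg.
Tool frame: the origin (TCP) lies on the centre line of the jaws, within the pads' length; the fingertips stand 11 mm ahead of it and the grasp point (between the pads) lies 8 mm behind it (r.tips_ahead is the distance from the TCP to the fingertips, in m); z points along the fingers, y is the line along which they close (so a half turn about z gives the same grasp; the last joint's range is limited). The gripper opens to 94 mm and grips with 3 to 60 N. Pads are 16 mm wide; open, the fingers measure 119 mm over their backs; the gripper's body (75 mm by 177 mm) begins 78 mm behind the grasp point.
Start: joints at [1.123, 0.276, 1.505, -0, 1.361, -0.121], TCP at [0.185, 0.545, 0.182] pointing down, gripper open.
Joint ranges: [-2.89, 2.89], [-0.75, 2.08], [0.22, 2.7], [-1.18, 4.32], [0.11, 2.71], [-2.7, 2.7]. Speed limits (rad/s): [2.57, 2.57, 3.14, 3.14, 3.14, 3.14].

INTERFACE

Orientations are given as a 3x3 rotation matrix whose columns are the frame's x, y, z axes.
In Python, from rig import r gives the robot as it stands.
- The arm moves only by the shell command python3 -m pendant 'ROWS' [OPENING] [FORCE]. ROWS is JSON, one flat list of numbers, 6 for each row, row after row: the shift along the tool's x, y, z in mm, then the turn, a rotation vector about the tool's x, y, z in degrees. A call has 1 to 20 rows; each row is the pose to reach, as a shift and turn from the pose commanded when the call began, along the tool's axes at that moment; what a row does not reach only later rows make up. A row lasts 1/10 s, in which the tool goes at most 50 mm and 8.59 degrees, less where a joint would pass 70% of its speed; a pose out of reach is approached as far as the arm can. A call with a gripper value outside its range is refused whole. OPENING is the closure in counts, from 0 (fully open) to 255 (shut), set as the call begins (- or left out, the last holds). The fingers move at their own pace and stop on an object; FORCE is the grip in N (left out, the last holds). Time passes only in rows, so rows that repeat a pose let the fingers close. It gives the time, the measured TCP pose, the force, the opening and the grip force at its end, in the units of the state.
- r.get_state(): the state, without advancing time (a new reading comes with each control period).
- r.camera(name): name is "scene" or "top"; returns a dict with "frame" (384x512x3 uint8, blue, green, red), "fx", "fy", "cx", "cy" (pixels), "k1" (the pictures are not rectified: a ray, as slopes to the right and down, at radius r is drawn at 1 + k1 r^2 times it, then the intrinsics apply), "camera_from_world" (4x4, takes a point from world to camera coordinates). Camera axes: x right, y up, looking along -z (the intrinsics and any distortion apply to the point x, -y, -z); pixel columns grow to the right and rows downward; lengths in m; the calibration is good to about 2 mm. A picture is of the moment at which its call begins. There is no depth.
- r.hand_in(): hands the job in; it is judged then, once.
The state is a dict: "clock": time; "joint_pos": joint angles; "qvel": joint speeds; "joint_torque": joint torques, N m; "tcp_pos": TCP position; "ee_rot": TCP orientation; "ft_force": force on the tool from outside, world axes, zero at the start; "torque": the same for the moment, N m; "width": finger opening in m; "grasp_force": force on a finger pad.
Only numpy, scipy, OpenCV 4.12 (cv2) and the standard library are available. Lean on these libraries where they do the work, as an engineer would, in place of code of your own. Each camera call takes 0.05 s, during which the arm holds its last target. There are 200 camera calls.

TASK

A brass hex spacer has dropped onto the circuit board in the narrow well between the heat sinks of the open power supply. Take the sprung long-nose pliers from their stand, grip the spacer with them (the gripper's fingers must not touch it), lift it out without jabbing the board, and set it down on the floor of the steel parts tray before letting it go. Then stand the pliers back, nose down, in the same pocket of the stand, and leave the other things on the bench where they are.

Things in the scene. Friction and masses are not known exactly. Their poses are not given: they have to be found in the camera images.
- pliers: Sprung long-nose pliers, 200 mm long, about 140 g, dark steel, red handles, used as tongs. They start standing nose down in the stand's pocket. Origin: midway between the two jaw tips, at their very end. z: from the tips to the handles (up as they stand); y: the direction in which jaws and handles open and close; x: along the pivot bolt.
- pliers_pivot (a point): The pivot, a boss of 26 mm diameter, 108 mm above the tips. Below it are the two jaws, each 9 mm wide (x) and 5 mm thick (y) over the lowest 53 mm, above that 11 by 7 mm. At rest the tips are 28 mm apart inside, 38 mm over their outsides. Jaw faces are parallel when they hold the spacer (14 to 15 mm apart).
- pliers_grip (a point): Where to grip: midway between the handles, 172 mm above the tips, 28 mm below the handles' ends; fingers close along its y. Handles: 14 mm wide (x), from 138 to 200 mm above the tips, outer faces flat. Width over them here: 44 mm at rest, 41 at 22 mm tip gap, 36 on the spacer (faces then parallel), 28 shut. When open they splay: about 47 mm wide at 190 mm.
- jaw_left (a joint): How far one half is squeezed (rad): 0 at rest (sprung open), 0.028 at 22 mm tip gap, about 0.063 with the spacer in the jaws, 0.13 shut. The spring pushes back at the handles, on each side, with about 4 N at rest, 6 N at 22 mm gap, 9 N on the spacer, 14 N shut; about 0.6 of any further squeeze arrives at the tips.
- jaw_right (a joint): The same for the other half; the two normally read alike. Tip gap in mm = 28 - 108 times the sum of both. 1 mm less over the handles is about 1.7 mm less at the tips.
- spacer: Brass hexagonal spacer, 30 mm long, 13 mm across flats (15 mm across corners), about 35 g, lying on one flat, so that its corners face sideways. Origin: its centre, 6.5 mm above what it lies on. x: along its length. It starts on the board at the bottom of the well, lying roughly along the well.
- psu: Open power supply in an aluminium chassis, 140 (x) by 230 (y) mm, fixed to the bench, 80 mm high. Origin: in the middle of its underside. Two finned aluminium heat sinks run along y and stand 80 mm above the bench; between them are a dark transformer with yellow tape (72 mm high) and two dark blue capacitors (64 mm high), and between transformer and capacitor is the well.
- well (a point): Middle of the well's floor, which is the green circuit board, 12 mm above the bench. The well is 48 mm wide between the heat sinks (x) and 60 mm long between transformer and capacitor (y), from 30 mm to either side of this point. Axes as psu.
- well_mouth (a point): Middle of the well's mouth, level with the heat sinks' tops, 68 mm above its floor.
- stand: Black plastic tool stand, a block of 64 (x) by 130 (y) by 75 mm high, fixed to the bench, with an oblong pocket in its middle for the pliers and two unused round holes. Origin: middle of its underside. The pocket is 17 mm (x) by 46 mm (y) and 67 mm deep, with a 3 mm chamfer round its mouth; the pliers stand in it opening along the stand's y.
- pocket (a point): Middle of the pocket's floor in the stand, 8 mm above the bench. The pliers' origin is here when they stand in it. Axes as stand.
- tray: Open steel parts tray, 110 (x) by 150 (y) mm, 22 mm high, walls 3 mm thick, fixed to the bench, empty. Origin: middle of its underside.
- tray_in (a point): Middle of the tray's inner floor, 3 mm above the bench. Axes as tray.
- screwdriver: Bystander: screwdriver with an orange handle, 170 mm long, lying on the mat. Leave alone.
- cleaner: Bystander: small bottle with a blue label, 38 mm in diameter, 95 mm high. Leave alone.
- board: Bystander: loose green circuit board with a black connector, 110 by 80 mm. Leave alone.
Mind the look-alikes: they are no part of the job. Of the things that look like the tray, the middle-sized one is meant.

How it is judged:
By the outcome, as a careful person would: the job done as asked, in the order asked, and still so for the second after the job is handed in, with the robot touching nothing.
It also fails if it takes over 59 s, if anything falls off the work surface, if the arm or the gripper's body presses on something with over 40 N, if the wrist force passes 120 N, or if a joint passes its speed limit or range.

## Working session

There is one attempt and no reset: what is moved stays moved. The work goes in short steps, Python scripts to look and compute and a shell command to move; the robot and the scene stay as the last step left them, time stands still between calls to the robot, and variables do not carry over. Pictures are saved under pics/ and viewed, at most 10 in all, crops included, and the job is handed in when it is done.

```bash
mkdir -p pics
cat > h.py <<'E'
import numpy as np, cv2
from rig import r
def cam(n):
    c=r.camera(n); np.savez('cam_%s.npz'%n, **{k:np.asarray(v) for k,v in c.items()}); return c
def load(n): return dict(np.load('cam_%s.npz'%n))
def ray(c,u,v):
    x=(u-c['cx'])/c['fx']; y=(v-c['cy'])/c['fy']; rd=np.hypot(x,y); k=float(c['k1']); q=rd
    for _ in range(30): q=rd/(1+k*q*q)
    s=q/rd if rd>0 else 1
    T=np.array(c['camera_from_world']); R=T[:3,:3]; o=-R.T@T[:3,3]
    return o, R.T@np.array([x*s,-y*s,-1])
def at(c,u,v,z):
    o,d=ray(c,u,v); return o+d*(z-o[2])/d[2]
def proj(c,p):
    T=np.array(c['camera_from_world']); q=T[:3,:3]@np.array(p)+T[:3,3]
    x,y=q[0]/-q[2],-q[1]/-q[2]; f=1+float(c['k1'])*(x*x+y*y)
    return np.array([c['fx']*x*f+c['cx'],c['fy']*y*f+c['cy']])
E
python3 - <<'E'
from h import *
a=cam('top'); b=cam('scene')
for n,c in (('top',a),('scene',b)):
    cv2.imwrite(f'pics/{n}0.png',cv2.resize(c['frame'],(800,600),interpolation=cv2.INTER_CUBIC))
    T=np.array(c['camera_from_world']); print(n,c['fx'],c['cx'],c['cy'],c['k1'],-T[:3,:3].T@T[:3,3]); print(T[:3,:3].round(3))
s=r.get_state(); print(s['ee_rot'],s['width'],s['clock'])
E
```

```text
top 349.2367270986214 250.5887039590152 189.48399318904313 0.033779746863258575 [0.29680036 0.11739163 1.28178896]
[[-0.006 -1.     0.005]
 [ 0.983 -0.005  0.182]
 [-0.182  0.006  0.983]]
scene 388.25672531213434 258.1982909762499 192.4773837541369 -0.11800351271395096 [1.52073563 0.21818712 0.79770778]
[[-0.093  0.996  0.013]
 [-0.551 -0.062  0.832]
 [ 0.829  0.07   0.554]]
[[-9.47090858e-01  3.20964941e-01 -6.42997879e-04]
 [ 3.20965547e-01  9.47089821e-01 -1.41044419e-03]
 [ 1.56273609e-04 -1.54219897e-03 -9.99998799e-01]] 0.09416212498990968 0.1
```

View pics/top0.png

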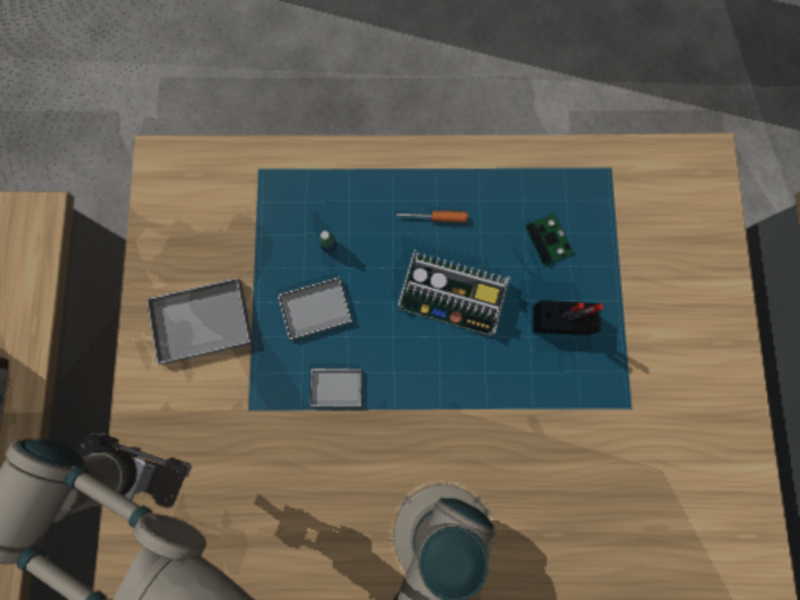

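View pics/scene0.png

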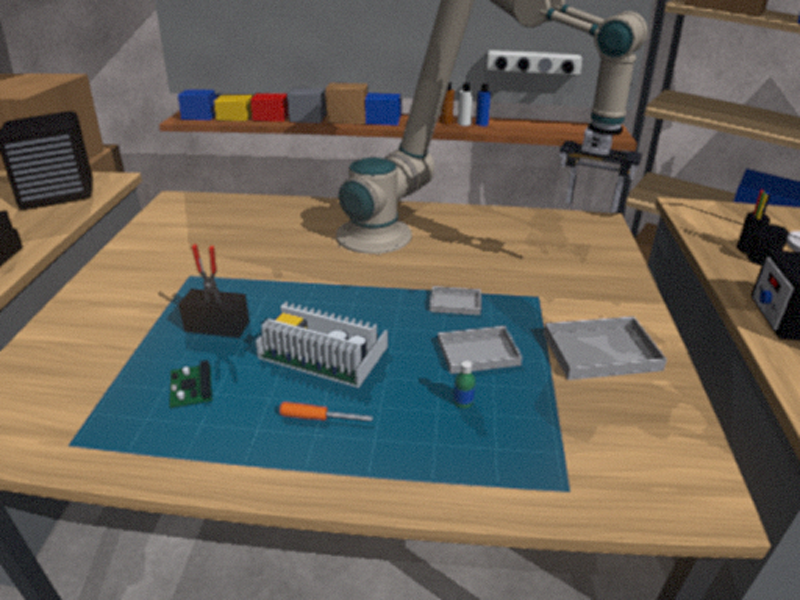

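The top view shows three trays: large at (200,322), middle at (315,308) and small at (337,388). The middle-sized one on the mat should be the right one, which I'll check by size. The stand with the pliers is at (567,317) and the PSU at (455,292), with its well between the white capacitor tops and the yellow transformer.

Run:
```python
from h import *
a=load('top'); b=load('scene')
f=a['frame'][155:220,250:390]; cv2.imwrite('pics/t1.png',cv2.resize(cv2.convertScaleAbs(f,alpha=1.5,beta=20),(798,370),interpolation=cv2.INTER_CUBIC))  # x5.7
f=b['frame'][150:250,110:260]; cv2.imwrite('pics/s1.png',cv2.resize(cv2.convertScaleAbs(f,alpha=1.5,beta=20),(800,533),interpolation=cv2.INTER_CUBIC))  # x5.333
f=a['frame'][170:265,90:235]; cv2.imwrite('pics/t2.png',cv2.resize(f,(798,523),interpolation=cv2.INTER_CUBIC)) # x5.5
```

```text
(no output)
```

View pics/t1.png

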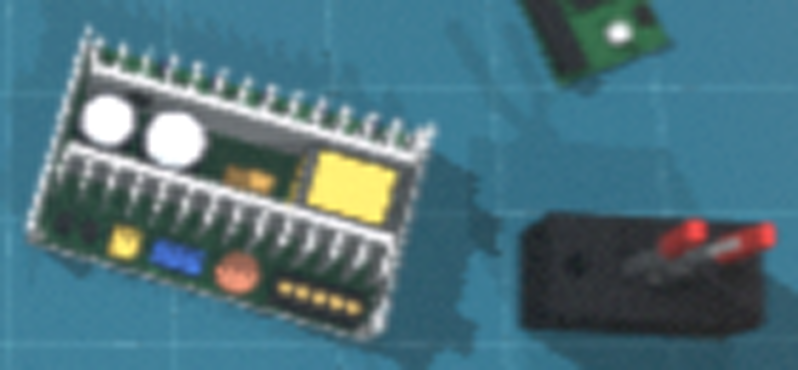

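View pics/s1.png

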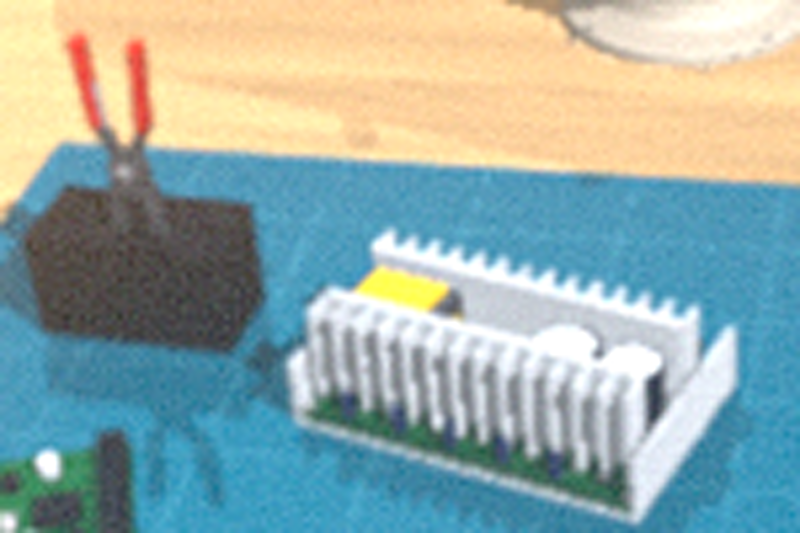

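View pics/t2.png

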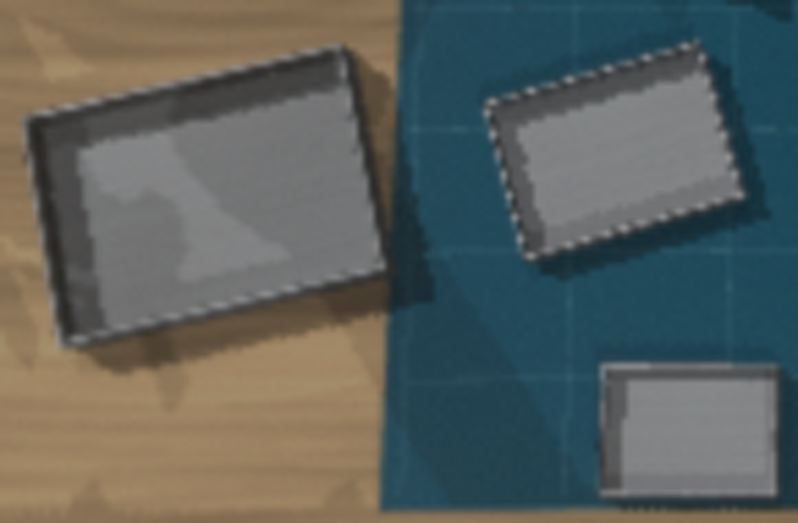

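Large tray, middle tray with corners (488,105), (698,45), (743,195) and (530,258), and small tray are all visible. I also read the brass spacer at t1 (248,180), and the handle ends at t1 (690,235)/(760,235) and s1 (80,38)/(137,42).

Run:
```python
from h import *
a=load('top'); b=load('scene')
t1=lambda u,v,z: at(a,u/5.7+250-.4,v/5.7+155-.4,z)
t2=lambda u,v,z: at(a,u/5.5+90-.4,v/5.5+170-.4,z)
s1=lambda u,v,z: at(b,u/5.333+110-.4,v/5.333+150-.4,z)
np.set_printoptions(precision=4,suppress=True)
def show(n,P):
    P=np.array(P); print(n,P[:,:2].tolist().__repr__()[:0],P[:,:2].round(4).tolist(),'len',np.linalg.norm(np.roll(P,-1,0)-P,axis=1).round(4),'ctr',P.mean(0).round(4))
show('tray',[t2(*p,.022) for p in ((488,105),(698,45),(743,195),(530,258))])
show('big',[t2(*p,.022) for p in ((27,118),(342,45),(386,270),(65,345))])
show('small',[t2(*p,.022) for p in ((600,367),(777,367),(777,495),(602,495))])
show('psu80',[t1(*p,.08) for p in ((87,32),(432,130),(380,335),(30,232))])
show('stand top',[t1(*p,.075) for p in ((540,213),(762,220),(762,320),(525,328))])
show('stand scene',[s1(*p,.075) for p in ((68,187),(250,205),(263,297),(28,238))])
show('psu scene80',[s1(*p,.08) for p in ((735,330),(695,310),(385,235),(330,290))])
show('psu scene0',[s1(*p,.0) for p in ((635,520),(295,418))])
show('handles top',[t1(*p,.206) for p in ((690,235),(762,235))])
show('handles scene',[s1(*p,.206) for p in ((79,40),(137,43))])
show('plates inner',[t1(*p,.08) for p in ((95,68),(418,158),(392,240),(70,150))])
show('xf72',[t1(*p,.072) for p in ((315,150),(397,178),(386,222),(303,200))])
show('caps64',[t1(*p,.064) for p in ((107,118),(175,138))])
show('spacer',[t1(*p,.025) for p in ((226,178),(272,180))])
```

```text
tray  [[0.5344, 0.374], [0.5746, 0.2349], [0.473, 0.204], [0.4321, 0.3433]] len [0.1448 0.1062 0.1452 0.1068] ctr [0.5035 0.289  0.022 ]
big  [[0.5271, 0.6765], [0.5756, 0.4724], [0.4248, 0.4369], [0.3778, 0.6409]] len [0.2098 0.155  0.2093 0.1535] ctr [0.4763 0.5567 0.022 ]
small  [[0.3608, 0.2959], [0.3601, 0.181], [0.2786, 0.1806], [0.2795, 0.2928]] len [0.1149 0.0814 0.1122 0.0814] ctr [0.3197 0.2376 0.022 ]
psu80  [[0.6249, 0.0585], [0.5613, -0.1538], [0.4343, -0.1166], [0.4986, 0.095]] len [0.2216 0.1323 0.2212 0.1315] ctr [ 0.5298 -0.0292  0.08  ]
stand top  [[0.5097, -0.2188], [0.5047, -0.3542], [0.443, -0.3495], [0.4387, -0.2058]] len [0.1355 0.0619 0.1438 0.0722] ctr [ 0.4741 -0.2821  0.075 ]
stand scene  [[0.4434, -0.3485], [0.4509, -0.2218], [0.5487, -0.1825], [0.5038, -0.3512]] len [0.1269 0.1053 0.1745 0.0605] ctr [ 0.4867 -0.276   0.075 ]
psu scene80  [[0.5564, 0.1042], [0.5393, 0.0784], [0.4822, -0.1239], [0.5438, -0.1417]] len [0.0309 0.2102 0.0641 0.2462] ctr [ 0.5304 -0.0207  0.08  ]
psu scene0  [[0.6377, 0.0556], [0.5694, -0.1659]] len [0.2318 0.2318] ctr [ 0.6035 -0.0552 -0.    ]
handles top  [[0.474, -0.2633], [0.4738, -0.3024]] len [0.0391 0.0391] ctr [ 0.4739 -0.2829  0.206 ]
handles scene  [[0.4792, -0.3028], [0.4793, -0.2659]] len [0.0369 0.0369] ctr [ 0.4793 -0.2843  0.206 ]
plates inner  [[0.6018, 0.0538], [0.5436, -0.1444], [0.4925, -0.1263], [0.5498, 0.0699]] len [0.2065 0.0542 0.2044 0.0544] ctr [ 0.5469 -0.0367  0.08  ]
xf72  [[0.5507, -0.0825], [0.5327, -0.1326], [0.5051, -0.1247], [0.5192, -0.074]] len [0.0532 0.0287 0.0526 0.0326] ctr [ 0.5269 -0.1034  0.072 ]
caps64  [[0.5735, 0.0459], [0.5605, 0.0035]] len [0.0443 0.0443] ctr [0.567  0.0247 0.064 ]
spacer  [[0.5424, -0.0324], [0.541, -0.0619]] len [0.0296 0.0296] ctr [ 0.5417 -0.0472  0.025 ]
```

Only the middle tray fits: 145 × 106 mm measured against 150 × 110 mm, while the others measure 209 × 155 and 113 × 81. I'll refine the stand and spacer with a quick fit, then work out the first move.

```bash
cat >> h.py <<'E'
from scipy.spatial.transform import Rotation as Ro
from scipy.optimize import minimize
def go(p,yaw):
    """print tool-frame shift (mm), turn (deg) to TCP p with tool y at yaw deg, z down"""
    s=r.get_state(); R0=np.array(s['ee_rot']); t=np.radians(yaw)
    y=np.array([np.cos(t),np.sin(t),0]); z=np.array([0,0,-1.]); R1=np.c_[np.cross(y,z),y,z]
    print('go',(R0.T@(np.array(p)-s['tcp_pos'])*1e3).round(1),np.degrees(Ro.from_matrix(R0.T@R1).as_rotvec()).round(2))
def state():
    s=r.get_state(); R=np.array(s['ee_rot'])
    print('t',round(s['clock'],2),'p',np.round(s['tcp_pos'],4),'yaw',round(float(np.degrees(np.arctan2(R[1,1],R[0,1]))),2),'tilt',R[:2,2].round(4),'w',round(s['width']*1e3,2),'g',round(float(s['grasp_force']),1),'F',np.round(s['ft_force'],1),'q6',round(s['joint_pos'][5],2))
def box(x,y,yaw,lx,ly,z0,z1):
    c,s=np.cos(yaw),np.sin(yaw)
    return [(x+c*a-s*b,y+s*a+c*b,z) for a in(-lx/2,lx/2) for b in(-ly/2,ly/2) for z in(z0,z1)]
E
python3 - <<'E'
from h import *
C=[load('top'),load('scene')]
rois=[(190,218,335,388),(180,218,108,165)]
M=[]
for c,(a,b,d,e) in zip(C,rois):
    m=np.zeros((384,512),np.uint8); f=c['frame'].astype(int)
    m[a:b,d:e]=((f.max(2)<62)&(f.max(2)-f.min(2)<28))[a:b,d:e]
    n,l,st,_=cv2.connectedComponentsWithStats(m); m=(l==1+st[1:,4].argmax()).astype(np.uint8); M.append(cv2.resize(m*255,None,fx=4,fy=4,interpolation=cv2.INTER_LINEAR)>127); print(m.sum())
def iou(c,m,p):
    P=np.array([proj(c,q) for q in box(p[0],p[1],p[2],.064,.130,0,.075)]); H=cv2.convexHull(((P+.5)*4*16).astype(np.int32))
    k=np.zeros(m.shape,np.uint8); cv2.fillConvexPoly(k,H,1,shift=4); k=k>0
    return (k&m).sum()/(k|m).sum()
for sel in ([0],[1],[0,1]):
    f=lambda p:-sum(iou(C[i],M[i],p) for i in sel)
    o=minimize(f,[.4765,-.2835,0],method='Nelder-Mead',options=dict(initial_simplex=[[.4765,-.2835,0],[.482,-.2835,0],[.4765,-.278,0],[.4765,-.2835,.07]]))
    print(sel,o.x.round(4),np.degrees(o.x[2]).round(2),-o.fun)
f=C[0]['frame']; g=f[175:195,283:305]; h=cv2.cvtColor(g,cv2.COLOR_BGR2HSV)
m=(h[...,0]>8)&(h[...,0]<28)&(h[...,1]>110)&(h[...,2]>70)
for row in range(20): print(''.join('#' if v else '.' for v in m[row]))
go([.4765,-.2835,.30],89)
E
```

```text
820
1146
[0] [ 0.4746 -0.2879 -0.0596] -3.41 0.8859847705289154
[1] [ 0.4739 -0.2908 -0.07  ] -4.01 0.9419149822879767
[0, 1] [ 0.475  -0.2896 -0.0663] -3.8 1.8170514131238524
......................
......................
......................
......................
......................
......................
......................
......................
......................
......................
.......######......#..
.......########.......
........#######.......
............##....#..#
..................#..#
.....................#
......................
......................
......................
......................
go [-542.3 -690.2 -118.1] [ -0.09  -0.02 -17.72]
```

```bash
python3 -m pendant '[-15,-20,-20,0,0,-2, -60,-80,-90,0,0,-10, -542,-690,-118,0,0,-18, -542,-690,-118,0,0,-18, -542,-690,-118,0,0,-18, -542,-690,-118,0,0,-18, -542,-690,-118,0,0,-18, -542,-690,-118,0,0,-18, -542,-690,-118,0,0,-18, -542,-690,-118,0,0,-18, -542,-690,-118,0,0,-18, -542,-690,-118,0,0,-18, -542,-690,-118,0,0,-18, -542,-690,-118,0,0,-18, -542,-690,-118,0,0,-18, -542,-690,-118,0,0,-18, -542,-690,-118,0,0,-18, -542,-690,-118,0,0,-18, -542,-690,-118,0,0,-18, -542,-690,-118,0,0,-18]' 0 10
python3 - <<'E'
from h import *
state()
C=[load('top'),load('scene')]; R=[]
for c,(a,b,d,e) in zip(C,[(185,215,350,395),(150,190,115,150)]):
    f=c['frame'][a:b,d:e].astype(int); m=((f[...,2]>90)&(f[...,2]>1.7*f[...,1])&(f[...,2]>1.7*f[...,0])).astype(np.uint8)
    n,l,st,ct=cv2.connectedComponentsWithStats(m,connectivity=4)
    i=[k for k in range(1,n) if st[k,4]>8]; print(st[i].tolist()); R.append([ct[k]+[d,a] for k in i])
    for q in sorted(R[-1],key=lambda q:q[0]): print(q.round(1),[at(c,*q,z).round(4)[:2].tolist() for z in (.172,.177,.182)])
E
```

```text
clock: 2.1
tcp_pos: [0.4768, -0.2855, 0.2981]
ee_rot: [[-1.0, 0.016, -0.002], [0.016, 1.0, 0.001], [0.002, 0.001, -1.0]]
ft_force: [-0.5, 0.3, -0.5]
width: 0.0942
grasp_force: 0.0
t 2.1 p [ 0.4768 -0.2855  0.2981] yaw 89.1 tilt [-0.0016  0.0009] w 94.2 g 0.0 F [-0.5  0.3 -0.5] q6 -2.22
[[20, 9, 4, 3, 12], [33, 9, 3, 4, 10]]
[371.5 195. ] [[0.4823, -0.2783], [0.4815, -0.2765], [0.4806, -0.2747]]
[384.  195.8] [[0.4795, -0.318], [0.4787, -0.316], [0.4779, -0.314]]
[[8, 6, 6, 18, 49], [19, 7, 4, 18, 52]]
[125.4 163.8] [[0.4639, -0.3116], [0.4723, -0.3074], [0.4808, -0.3031]]
[135.7 165.5] [[0.471, -0.2733], [0.4794, -0.2694], [0.4877, -0.2654]]
```

```bash
python3 -c "
from h import *
go([.4755,-.2875,.172],86)"
```

```text
go [  1.1  -2.2 126.1] [ 0.05 -0.09  3.1 ]
```

```bash
python3 -m pendant '[1,-2,20,0,0,3, 1,-2,45,0,0,3, 1,-2,70,0,0,3, 1,-2,90,0,0,3, 1,-2,105,0,0,3, 1,-2,116,0,0,3, 1,-2,123,0,0,3, 1,-2,126,0,0,3, 1,-2,126,0,0,3, 1,-2,126,0,0,3]' 0 10
python3 - <<'E'
from h import *
state(); c=cam('scene'); f=c['frame'][90:215,80:230]
cv2.imwrite('pics/s2.png',cv2.resize(cv2.convertScaleAbs(f,alpha=1.4,beta=15),(720,600),interpolation=cv2.INTER_CUBIC))
E
```

```text
clock: 3.1
tcp_pos: [0.4758, -0.2851, 0.1743]
ee_rot: [[-0.998, 0.065, 0.001], [0.065, 0.998, -0.001], [-0.001, -0.001, -1.0]]
ft_force: [-0.4, -0.4, 0.6]
width: 0.0937
grasp_force: 0.0
t 3.1 p [ 0.4758 -0.2851  0.1743] yaw 86.28 tilt [ 0.0011 -0.0007] w 93.72 g 0.0 F [-0.4 -0.4  0.6] q6 -2.17
```

View pics/s2.png

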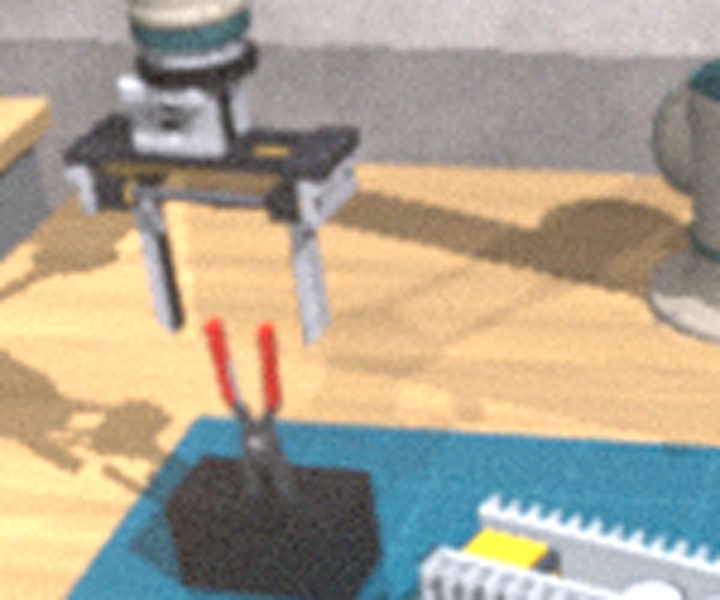

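The picture shows the fingertips at about (175,330) and (315,340), level with the handle tops at (213,325) and (267,328). That is higher than I expected, so I'll check the projection.

Run:
```python
from h import *
c=load('scene'); v=lambda p:((proj(c,p)-[80,90])*4.8).round(0)
state()
for z in (.163,.174,.182): print(z,[v([.4758+.047*s*.065,-.2851+.047*s,z]) for s in(-1,0,1)])
print('handle ends',[v([.4757+s*.0013,-.287+.0205*s,.208]) for s in(-1,1)],'pocket mouth',v([.475,-.2885,.075]),v([.475,-.2885,.116]))
```

```text
t 3.15 p [ 0.4758 -0.2852  0.1744] yaw 86.27 tilt [ 0.0011 -0.0008] w 93.63 g 0.0 F [ 0.3 -0.1 -0. ] q6 -2.17
0.163 [array([187., 371.]), array([250., 376.]), array([315., 382.])]
0.174 [array([184., 357.]), array([248., 362.]), array([312., 368.])]
0.182 [array([182., 346.]), array([246., 352.]), array([310., 358.])]
handle ends [array([209., 316.]), array([265., 320.])] pocket mouth [266. 483.] [257. 434.]
```

```bash
python3 -m pendant '[0,0,0,0,0,0, 0,0,0,0,0,0, 0,0,0,0,0,0]'
python3 - <<'E'
from h import *
a=load('scene')['frame'].astype(int)
state(); c=cam('scene'); d=np.abs(c['frame'].astype(int)-a).sum(2)
sub=d[90:215,80:230]; print(np.percentile(sub,[50,90,99]), np.argwhere(cv2.blur(sub.astype(float),(5,5))>90)[:,::1].min(0,initial=999))
f=c['frame'][120:215,80:200]
cv2.imwrite('pics/s3.png',cv2.resize(cv2.convertScaleAbs(f,alpha=1.4,beta=15),(720,570),interpolation=cv2.INTER_CUBIC))
E
```

```text
clock: 3.45
tcp_pos: [0.4755, -0.285, 0.1738]
ee_rot: [[-0.998, 0.065, 0.0], [0.065, 0.998, -0.0], [-0.0, -0.0, -1.0]]
ft_force: [0.1, -0.5, 0.5]
width: 0.0938
grasp_force: 0.0
t 3.45 p [ 0.4755 -0.285   0.1738] yaw 86.27 tilt [ 0.0003 -0.0001] w 93.82 g 0.0 F [ 0.1 -0.5  0.5] q6 -2.17
[ 8. 18. 34.] [999 999]
```

Run:
```python
from h import *
c=load('scene')
for s in(-1,1): print('start tips px800',(proj(c,[.185+.047*.321*s,.545+.047*.947*s,.171])*1.5625).round(0))
print([at(c,80+x/4.8-.4,90+y/4.8-.4,.163).round(3) for x,y in((175,330),(315,340))])
print([at(c,80+x/4.8-.4,90+y/4.8-.4,.19).round(3) for x,y in((175,330),(315,340))], r.tips_ahead)
t=cam('top'); print((proj(t,[.4755,-.285,.25])),(proj(t,[.4755,-.285,.18])))
f=t['frame'][150:250,310:430]
cv2.imwrite('pics/t3.png',np.hstack([cv2.resize(cv2.convertScaleAbs(f,alpha=1.6,beta=20),(600,500),interpolation=cv2.INTER_CUBIC)]))
```

```text
start tips px800 [568. 216.]
start tips px800 [607. 224.]
[array([ 0.415, -0.366,  0.163]), array([ 0.419, -0.26 ,  0.163])]
[array([ 0.462, -0.342,  0.19 ]), array([ 0.466, -0.24 ,  0.19 ])] 0.011
[382.97923352 192.89190948] [374.64717894 196.67773504]
```

View pics/t3.png

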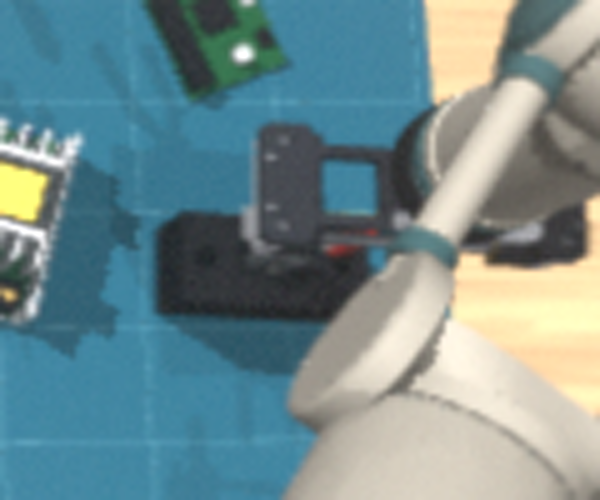

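The gripper looks about 30 mm higher than its stated pose. I'll use the top view as an independent check: body left edge at (258,185) and right edge at (585,~200) in the crop.

Run:
```python
from h import *
t=load('top');c=load('scene')
for z in (.26,.28,.30,.32,.34,.36):
    L=at(t,310+258/5-.4,150+185/5-.4,z); Rr=at(t,310+585/5-.4,150+260/5-.4,z); Lb=at(t,310+290/5-.4,150+246/5-.4,z)
    print(z,'L (want .481,-.197)',L[:2].round(3),'Rlowcorner (want .432,-.376)',Rr[:2].round(3),'Lowcorner (want x .443)',Lb[:2].round(3))
# scene: body underside/top plate corners in s2
for n,(x,y) in dict(leftend=(65,158),rightend=(360,130),rightlow=(303,222),leftlow=(85,210)).items():
    print(n,[at(c,80+x/4.8-.4,90+y/4.8-.4,z)[:2].round(3).tolist() for z in(.26,.29,.32,.35)])
```

```text
0.26 L (want .481,-.197) [ 0.493 -0.218] Rlowcorner (want .432,-.376) [ 0.447 -0.406] Lowcorner (want x .443) [ 0.456 -0.235]
0.28 L (want .481,-.197) [ 0.489 -0.212] Rlowcorner (want .432,-.376) [ 0.444 -0.396] Lowcorner (want x .443) [ 0.453 -0.228]
0.3 L (want .481,-.197) [ 0.485 -0.205] Rlowcorner (want .432,-.376) [ 0.441 -0.386] Lowcorner (want x .443) [ 0.45  -0.221]
0.32 L (want .481,-.197) [ 0.482 -0.198] Rlowcorner (want .432,-.376) [ 0.438 -0.375] Lowcorner (want x .443) [ 0.447 -0.214]
0.34 L (want .481,-.197) [ 0.478 -0.192] Rlowcorner (want .432,-.376) [ 0.435 -0.365] Lowcorner (want x .443) [ 0.444 -0.207]
0.36 L (want .481,-.197) [ 0.474 -0.185] Rlowcorner (want .432,-.376) [ 0.432 -0.355] Lowcorner (want x .443) [ 0.441 -0.2  ]
leftend [[0.34, -0.466], [0.406, -0.428], [0.472, -0.389], [0.538, -0.351]]
rightend [[0.271, -0.263], [0.341, -0.236], [0.411, -0.209], [0.48, -0.182]]
rightlow [[0.43, -0.25], [0.491, -0.224], [0.551, -0.198], [0.612, -0.172]]
leftlow [[0.425, -0.41], [0.486, -0.375], [0.547, -0.34], [0.608, -0.305]]
```

Both cameras show the whole gripper about 30 mm above its reported z, while x and y agree and the handles triangulate properly. Going 30 mm lower with the fingers open is clear under either reading. A soft close then settles it: first contact at 44 mm means grip height, about 39 mm means near the pivot.

```bash
python3 -m pendant '[0,-2,6,0,0,0, 0,-2,14,0,0,0, 0,-2,22,0,0,0, 0,-2,28,0,0,0, 0,-2,30,0,0,0, 0,-2,30,0,0,0]' 0 3
python3 - <<'E'
from h import *
state(); c=cam('scene'); f=c['frame'][120:215,80:200]
cv2.imwrite('pics/s4.png',cv2.resize(cv2.convertScaleAbs(f,alpha=1.4,beta=15),(720,570),interpolation=cv2.INTER_CUBIC))
E
python3 -m pendant '[0,0,0,0,0,0, 0,0,0,0,0,0, 0,0,0,0,0,0, 0,0,0,0,0,0, 0,0,0,0,0,0, 0,0,0,0,0,0, 0,0,0,0,0,0, 0,0,0,0,0,0]' 150 3; python3 -c "
from h import *
state()"
```

```text
clock: 4.15
tcp_pos: [0.475, -0.2867, 0.1431]
ee_rot: [[-0.998, 0.065, -0.001], [0.065, 0.998, 0.001], [0.001, 0.001, -1.0]]
ft_force: [0.6, -0.7, 0.4]
width: 0.094
grasp_force: 0.0
t 4.15 p [ 0.475  -0.2867  0.1431] yaw 86.28 tilt [-0.0008  0.0007] w 94.01 g 0.0 F [ 0.6 -0.7  0.4] q6 -2.17
clock: 5.0
tcp_pos: [0.4753, -0.2869, 0.1437]
ee_rot: [[-0.998, 0.065, 0.0], [0.065, 0.998, 0.0], [-0.0, 0.0, -1.0]]
ft_force: [-0.8, -0.6, 0.7]
width: 0.0477
grasp_force: 3.0
t 5.0 p [ 0.4753 -0.2869  0.1437] yaw 86.27 tilt [0.0001 0.    ] w 47.68 g 3.0 F [-0.8 -0.6  0.7] q6 -2.17
```

View pics/s4.png

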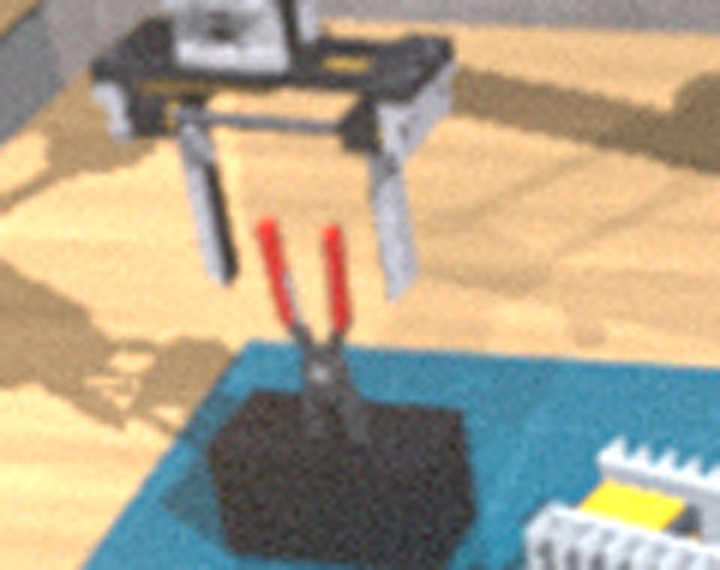

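First contact came at 47.7 mm, which fits the splayed upper handles, so the camera view is right and the reported z is about 35 mm low. The fingertips at (228,280)/(397,297) are still about 9 mm above the grip height. I'll open slightly, go down 9 mm and squeeze to 36 mm.

```bash
python3 -m pendant '[0,0,0,0,0,0, 0,0,0,0,0,0, 0,0,3,0,0,0, 0,0,6,0,0,0, 0,0,9,0,0,0, 0,0,9,0,0,0]' 92 3 | grep -E 'tcp_pos|width'; python3 -m pendant '[0,0,0,0,0,0, 0,0,0,0,0,0, 0,0,0,0,0,0, 0,0,0,0,0,0, 0,0,0,0,0,0, 0,0,0,0,0,0, 0,0,0,0,0,0, 0,0,0,0,0,0]' 157 20; python3 -c "
from h import *
state()"
```

```text
tcp_pos: [0.4749, -0.2865, 0.1339]
width: 0.0603
clock: 6.4
tcp_pos: [0.4763, -0.2874, 0.1365]
ee_rot: [[-0.998, 0.065, 0.003], [0.065, 0.998, -0.002], [-0.003, -0.001, -1.0]]
ft_force: [-0.2, 1.6, 7.1]
width: 0.0363
grasp_force: 11.2
t 6.4 p [ 0.4763 -0.2874  0.1365] yaw 86.27 tilt [ 0.0028 -0.0016] w 36.35 g 11.2 F [-0.2  1.6  7.1] q6 -2.17
```

```bash
python3 -m pendant '[0,0,-4,0,0,0, 0,0,-12,0,0,0, 0,0,-25,0,0,0, 0,0,-42,0,0,0, 0,0,-60,0,0,0, 0,0,-80,0,0,0, 0,0,-100,0,0,0, 0,0,-115,0,0,0, 0,0,-125,0,0,0, 0,0,-130,0,0,0, 0,0,-130,0,0,0, 0,0,-130,0,0,0]' >/dev/null
python3 - <<'E'
from h import *
state(); c=cam('scene'); 
b=c['frame'][70:215,85:205]; cv2.imwrite('pics/s5.png',cv2.resize(cv2.convertScaleAbs(b,alpha=1.4,beta=15),(480,580),interpolation=cv2.INTER_CUBIC))
go([.5417,-.0472,.27],-16.7)
# spacer from averaged top frames
t=load('top')
E
```

```text
t 7.6 p [ 0.4749 -0.2866  0.264 ] yaw 86.27 tilt [-0.0011  0.0009] w 36.37 g 6.9 F [ 0.4 -0.1 -1.7] q6 -2.17
go [-51.2 243.2  -6.1] [-3.0000e-02 -1.2000e-01  1.0298e+02]
```

View pics/s5.png

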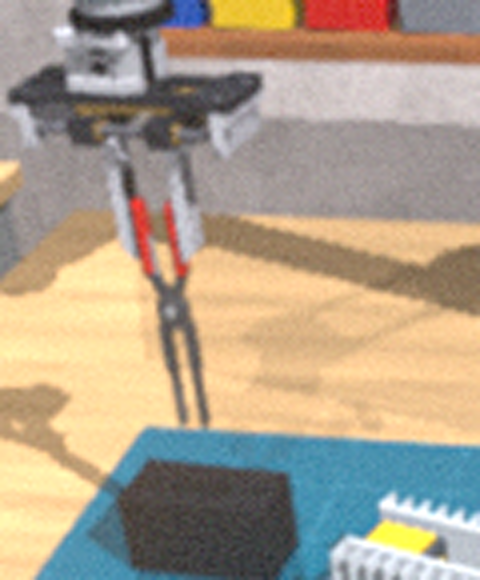

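The pliers hang straight in the fingers with the tips at (184,422)/(205,424). Next I'll check that against the predicted tip height, and locate the spacer in well coordinates from averaged top frames.

Run:
```python
from h import *
np.set_printoptions(linewidth=220,suppress=True)
c=load('scene'); print('tip pred',((proj(c,[.4749,-.2866,.1355])-[85,70])*4).round(0),'obs (194,423); obs at z:',[at(c,133.2,175.4,z).round(4)[:2].tolist() for z in(.125,.1355,.145)])
fs=[cam('top')]; fs+= [r.camera('top') for _ in range(7)]
im=np.mean([f['frame'].astype(float) for f in fs],0).astype(np.float32); np.save('topavg.npy',im); t=fs[0]
th=np.radians(-16.7); ax=np.array([np.cos(th),np.sin(th)]); ay=np.array([-np.sin(th),np.cos(th)]); o=np.array([.5469,-.0367])
def samp(z,xs,ys):
    P=np.array([[proj(t,[*(o+a*ax+b*ay),z]) for b in ys] for a in xs],np.float32); return cv2.remap(im,P[...,0],P[...,1],cv2.INTER_LINEAR)
xs=np.arange(-.034,.035,.002)
g=samp(.08,xs,np.array([-.03,-.02,0,.01,.02])).mean(2); print('z80 across'); print(np.c_[xs*1e3,g].round(0).astype(int).T)
xs=np.arange(-.022,.023,.002); ys=np.arange(-.050,.035,.004)
b=samp(.022,xs,ys); br=b[...,2]-b[...,0]; print('brass R-B z22; cols y',(ys*1e3).round().astype(int)); 
for x,row in zip(xs,br): print('%4d'%(x*1e3),row.round(0).astype(int))
ys=np.arange(-.07,.05,.004); print('along z72 x=+8:',(ys*1e3).round().astype(int)); q=samp(.072,np.array([.0,.008]),ys); print((q[...,2]-q[...,0]).round().astype(int)); print(q.mean(2).round().astype(int))
```

```text
tip pred [193. 422.] obs (194,423); obs at z: [[0.4579, -0.2946], [0.4745, -0.2866], [0.4895, -0.2793]]
z80 across
[[-34 -32 -30 -28 -26 -24 -22 -20 -18 -16 -14 -12 -10  -8  -6  -4  -2   0   2   4   6   8  10  12  14  16  18  20  22  24  26  28  30  32  34]
 [ 54  69  87 121 142 107  73  47  33  30  30  29  28  26  25  26  27  27  26  27  30  35  44  49  51  56  62  69  79 108 139 126 106  77  54]
 [ 90  93 100 119 144 121  82  70  64  72  79  77  68  47  33  27  25  24  25  26  32  38  46  52  58  63  64  68  81 105 138 142 128 105  86]
 [ 60  66  92 126 128 116  86  63  62  62  62  56  44  35  28  25  25  25  25  27  31  46  60  62  64  64  65  70  87 116 129 132 109  79  61]
 [109 118 127 137 134 109  76  45  35  31  31  30  28  26  25  24  25  25  25  27  32  43  57  62  64  64  64  70  79 111 136 134 124 113 114]
 [ 59  76  96 123 147 106  69  44  28  25  25  26  26  28  31  33  36  36  33  30  36  45  56  62  63  64  64  70  81 107 138 124  94  67  44]]
brass R-B z22; cols y [-50 -46 -42 -38 -34 -30 -26 -22 -18 -14 -10  -6  -2   2   6  10  14  18  22  26  30  34]
 -22 [-4 -4 -4
[... 1860 characters left out ...]
 [24 -1 10 -3 -7 -7 -7 -8 -7 -7 -7 -7 -7 -8 -8 -8 -8 -8 -6 -6 -2 -2]
along z72 x=+8: [-70 -66 -62 -58 -54 -50 -46 -42 -38 -34 -30 -26 -22 -18 -14 -10  -6  -2   2   6  10  14  18  22  26  30  34  38  42  46]
[[ 97  97  97  97  96  90  47   5  22  10  -8  -9  -9  -9  -8  -9  -9 -10 -10 -10 -10 -10 -10  -6  -4  -2  -1  -1  -2  -1]
 [ 97  97  97  97  97  90  45   1  13   1  -8  -9  -9  -9  -9  -8  -8  -8  -9  -9  -9  -9  -9  -8  -6  -3  -2  -2  -1  -2]]
[[127 127 127 127 127 122  89  61  59  37  25  24  25  24  26  25  25  25  25  25  25  25  26  59 133 163 166 166 166 166]
 [127 127 127 127 127 121  82  58  53  34  29  29  32  31  29  32  33  31  34  34  33  34  37  45  86 140 163 166 166 166]]
```

The tip lands within 0.5 mm of where I predicted (tip z = TCP z − 0.1285). The spacer's centre is at (0.5416, −0.0476), turned about 4–5° from the well's axis and about 1.5 mm off the well's centre line. Moving over the well now.

```bash
python3 -m pendant '[-2,8,0,0,0,3, -6,25,0,0,0,9, -10,45,0,0,0,17, -15,68,0,0,0,25, -20,92,0,0,0,33, -25,116,0,0,0,41, -30,140,0,0,0,49, -35,164,0,0,0,57, -40,186,0,0,0,65, -43,205,0,0,0,73, -46,220,0,0,0,81, -49,232,0,0,0,89, -51,240,0,0,0,95, -51,243,0,0,0,99, -51,243,0,0,0,99, -51,243,0,0,0,99]' 157 20 >/dev/null
python3 - <<'E'
from h import *
state(); go([.5416,-.0476,.264],-13)
c=cam('scene'); t=cam('top')
print('tip pred scene',proj(c,[.5416,-.0476,.1355]).round(1))
s=c['frame'][120:215,150:260]; u=t['frame'][150:222,255:340]
a=cv2.resize(cv2.convertScaleAbs(s,alpha=1.4,beta=15),(440,380),interpolation=cv2.INTER_CUBIC); b=cv2.resize(cv2.convertScaleAbs(u,alpha=1.6,beta=20),(340,288),interpolation=cv2.INTER_CUBIC)
b=np.vstack([b,np.zeros((92,340,3),np.uint8)]); cv2.imwrite('pics/c1.png',np.hstack([a,b]))
E
```

```text
t 9.65 p [ 0.5419 -0.0478  0.2646] yaw -12.63 tilt [-0.     -0.0001] w 36.57 g 6.7 F [ 0.2 -0.1 -0.7] q6 0.0
go [ 0.1 -0.3  0.6] [0.   0.01 0.37]
tip pred scene [199.2 190.9]
```

```bash
python3 -m pendant '[0,0,0,0,0,0, 0,0,0,0,0,0, 0,0,0,0,0,0, 0,0,0,0,0,0, 0,0,10,0,0,0, 0,0,22,0,0,0, 0,0,36,0,0,0, 0,0,50,0,0,0, 0,0,62,0,0,0, 0,0,72,0,0,0, 0,0,80,0,0,0, 0,0,86,0,0,0, 0,0,88,0,0,0, 0,0,88,0,0,0, 0,0,88,0,0,0]' 141 20 >/dev/null
python3 - <<'E'
from h import *
state(); go([.5416,-.0476,.1435],-13); cam('scene')
E
```

```text
t 11.25 p [ 0.5423 -0.0478  0.1772] yaw -12.73 tilt [ 0.0011 -0.0001] w 42.18 g 4.3 F [-0.5 -0.6 -1.6] q6 0.01
go [ 0.  -0.8 33.7] [ 0.06 -0.01  0.27]
```

```bash
python3 -m pendant '[0,0,4,0,0,0, 0,0,9,0,0,0, 0,0,14,0,0,0, 0,0,19,0,0,0, 0,0,24,0,0,0, 0,0,27,0,0,0, 0,0,28,0,0,0, 0,0,28,0,0,0, 0,0,28,0,0,0]' >/dev/null; python3 -c "
from h import *
state(); state()"
```

```text
t 12.2 p [ 0.5421 -0.0477  0.1488] yaw -12.72 tilt [ 0.0005 -0.    ] w 42.24 g 4.3 F [-0.4 -0.1 -1.7] q6 0.01
t 12.2 p [ 0.5421 -0.0477  0.1488] yaw -12.72 tilt [ 0.0005 -0.    ] w 42.24 g 4.3 F [-0.4 -0.1 -1.7] q6 0.01
```

```bash
python3 -m pendant '[0,0,2,0,0,0, 0,0,4,0,0,0, 0,0,5,0,0,0, 0,0,5,0,0,0]' >/dev/null; python3 -c "
from h import *
state()"; python3 -m pendant '[0,0,0,0,0,0, 0,0,0,0,0,0, 0,0,0,0,0,0, 0,0,0,0,0,0, 0,0,0,0,0,0, 0,0,0,0,0,0, 0,0,0,0,0,0, 0,0,0,0,0,0]' 175 30 >/dev/null; python3 -c "
from h import *
state()"
```

```text
t 12.6 p [ 0.5417 -0.0476  0.1434] yaw -12.72 tilt [-0.0005  0.0002] w 42.03 g 4.3 F [ 0.2  0.9 -1.8] q6 0.01
t 13.4 p [ 0.542  -0.0477  0.1438] yaw -12.73 tilt [0.0003 0.0001] w 35.27 g 30.0 F [0.2 0.6 0.3] q6 0.01
```

```bash
python3 -m pendant '[0,0,-2,0,0,0, 0,0,-5,0,0,0, 0,0,-10,0,0,0, 0,0,-17,0,0,0, 0,0,-26,0,0,0, 0,0,-36,0,0,0, 0,0,-47,0,0,0, 0,0,-58,0,0,0, 0,0,-69,0,0,0, 0,0,-80,0,0,0, 0,0,-91,0,0,0, 0,0,-102,0,0,0, 0,0,-111,0,0,0, 0,0,-117,0,0,0, 0,0,-120,0,0,0, 0,0,-120,0,0,0, 0,0,-120,0,0,0]' >/dev/null
python3 - <<'E'
from h import *
state(); c=cam('scene')
p=proj(c,[.542,-.0477,.137]); print(p.round(1)); u,v=p.round().astype(int)
f=c['frame'][v-12:v+10,u-14:u+15].astype(int); d=f[...,2]-f[...,0]
for row in d: print(' '.join('%3d'%q for q in row))
go([.5035,.289,.264],-13)
E
```

```text
t 15.1 p [ 0.5417 -0.0476  0.2632] yaw -12.72 tilt [-0.0009  0.0003] w 34.91 g 30.0 F [-0.3  0.1 -1.7] q6 0.01
[199.1 190.6]
 70  69  65  67  72  69  67  71  71  70  50  14   1   1   2   0  21  52  71  74  69  71  68  68  61  63  60  62  57
 -3  -5  -5  -3  13  16  18  34  39  42  32  13   2   5  -3  -1  13  42  59  65  63  68  66  65  69  66  68  70  68
-67 -69 -63 -59 -56 -45 -46 -35 -33 -30 -27 -10   7   2  -1   2   0  -6  -9 -10  -1  11  14  19  35  33  36  40  45
-79 -73 -69 -72 -76 -73 -74 -77 -75 -78 -63 -21  -6   1  -3  -5  -9 -34 -59 -61 -60 -51 -47 -43 -38 -31 -36 -28 -25
-73 -68 -66 -75 -72 -75 -76 -73 -76 -72 -66 -25  -3  -2  -1  -2  -9 -36 -64 -68 -59 -68 -67 -65 -69 -68 -64 -72 -72
-72 -70 -73 -70 -73 -71 -71 -69 -69 -75 -70 -35  -5   4  -2  -2  -3 -29 -59 -67 -63 -69 -63 -66 -62 -67 -69 -67 -68
-69 -71 -72 -72 -69 -71 -70 -74 -71 -71 -72 -34  -2  -1  -4  -1  -4 -22 -60 -67 -60 -66 -67 -59 -64 -69 -65 -66 -72
-72 -76 -73 -73 -70 -78 -69 -72 -72 -73 -68 -35 -12   0  -3  -4  -7 -22 -61 -69 -73 -57 -67 -65 -59 -64 -59 -67 -68
-75 -73 -73 -71 -75 -74 -74 -71 -76 -72 -29  12
[... 922 characters left out ...]
63 -61 -63 -71 -66 -71 -75 -73 -70 -65 -73 -61 -63 -62 -71 -72 -76 -76 -77
-31 -14 -10 -42 -57 -32 -21 -36 -66 -53 -45 -46 -62 -66 -66 -57 -65 -74 -69 -66 -68 -61 -65 -74 -64 -71 -73 -72 -76
-11  -7 -11 -31 -32 -19 -14 -36 -49 -29 -20 -29 -61 -58 -45 -38 -54 -74 -60 -59 -66 -61 -71 -67 -76 -79 -75 -73 -77
-10  -7  -8 -13 -11  -8  -9 -26 -31 -18 -14 -24 -50 -39 -25 -22 -43 -69 -46 -41 -52 -67 -67 -72 -73 -78 -76 -74 -78
-10  -8  -7 -10 -10  -8 -12 -14 -14 -14 -13 -17 -28 -25 -10 -16 -44 -49 -31 -22 -41 -62 -57 -53 -59 -70 -78 -76 -81
  1  -7 -11 -12 -12 -11 -13  -9  -7 -12 -11 -10 -18 -19  -9 -15 -30 -29 -16 -17 -42 -51 -40 -32 -38 -66 -69 -55 -51
go [ 319.9 -111.3   -0.7] [-0.06 -0.01  0.28]
```

Brass shows on both sides of the jaw at the tips, so the spacer is gripped and clear of the supply. Next, over the middle tray.

```bash
python3 -m pendant '[5,-2,0,0,0,0, 16,-5,0,0,0,0, 33,-11,0,0,0,0, 56,-19,0,0,0,0, 83,-29,0,0,0,0, 112,-39,0,0,0,0, 142,-49,0,0,0,0, 172,-60,0,0,0,0, 202,-70,0,0,0,0, 232,-81,0,0,0,0, 260,-91,0,0,0,0, 284,-99,0,0,0,0, 302,-105,0,0,0,0, 313,-109,0,0,0,0, 319,-111,0,0,0,0, 320,-111,0,0,0,0, 320,-111,0,0,0,0]' >/dev/null
python3 - <<'E'
from h import *
state(); c=cam('scene'); s=r.get_state(); 
p=proj(c,[.5035,.289,.136]); u,v=p.round().astype(int); print(p.round(1))
f=c['frame'][v-40:v+60,u-70:u+70]; cv2.imwrite('pics/tr.png',cv2.resize(f,(700,500),interpolation=cv2.INTER_CUBIC))
g=c['frame'][v-14:v+12,u-16:u+18].astype(int); d=g[...,2]-g[...,0]
for row in d: print(''.join('#' if q>70 else '+' if q>35 else '.' for q in row))
E
```

```text
t 16.85 p [0.5042 0.2884 0.2637] yaw -12.74 tilt [ 0.0001 -0.0006] w 34.97 g 30.0 F [ 0.2 -0.7 -1.6] q6 0.62
[308.4 190.8]
++++++++++++++++....++#++++++#++#+
++++++++++++++++....+++++++####+##
++++++++++++++++....++++++++#+###+
++++++++++++++++....++++++#++#++#+
++++++++++++++++....+++++#+#+++++#
++++++++++++++++....++#++#++++++++
++++++++++++++++....++++++++++++++
.......++++++++.....+++#++++++++++
....................+++++++++++#++
...................+++++++#+##+##+
.............+.......+++++++++++++
............+##+..................
............+##+..####............
............+##...####............
............+++...####............
..................####............
....................+.............
..................................
..................................
..................................
..................................
..................................
..................................
..................................
..................................
..................................
```

```bash
python3 -m pendant '[0,0,5,0,0,0, 0,0,14,0,0,0, 0,0,27,0,0,0, 0,0,42,0,0,0, 0,0,58,0,0,0, 0,0,74,0,0,0, 0,0,88,0,0,0, 0,0,100,0,0,0, 0,0,109,0,0,0, 0,0,116,0,0,0, 0,0,121,0,0,0, 0,0,123,0,0,0, 0,0,124,0,0,0, 0,0,124,0,0,0]' >/dev/null; python3 -c "
from h import *
state()"; python3 -m pendant '[0,0,1,0,0,0, 0,0,2,0,0,0, 0,0,3,0,0,0, 0,0,3,0,0,0]' >/dev/null;  python3 -c "
from h import *
state()"
```

```text
t 18.3 p [0.5044 0.289  0.14  ] yaw -12.72 tilt [0.0007 0.0004] w 35.17 g 30.0 F [-0.6  0.7 -1.1] q6 0.62
t 18.7 p [0.5041 0.2889 0.1366] yaw -12.72 tilt [-0.0001 -0.    ] w 35.09 g 30.0 F [ 0.7 -0.5 -1.9] q6 0.62
```

```bash
for i in 1 2 3; do python3 -m pendant '[0,0,1,0,0,0, 0,0,1,0,0,0]' >/dev/null; python3 -c "
from h import *
state()"; done
```

```text
t 18.9 p [0.5041 0.2889 0.1356] yaw -12.73 tilt [-0.0001  0.    ] w 35.01 g 30.0 F [-0.2  0.4 -1.7] q6 0.62
t 19.1 p [0.5042 0.289  0.1349] yaw -12.72 tilt [0.0003 0.0002] w 35.07 g 30.0 F [ 0.3  0.1 -1.6] q6 0.62
t 19.3 p [0.5043 0.289  0.1347] yaw -12.72 tilt [0.0009 0.0005] w 34.95 g 30.0 F [-1.  -0.3  4.3] q6 0.62
```

Contact came exactly at the predicted floor height with about 6 N. Releasing and raising.

```bash
python3 -m pendant '[0,0,0,0,0,0, 0,0,0,0,0,0, 0,0,0,0,0,0, 0,0,0,0,0,0, 0,0,0,0,0,0, 0,0,0,0,0,0, 0,0,-2,0,0,0, 0,0,-5,0,0,0, 0,0,-9,0,0,0, 0,0,-14,0,0,0, 0,0,-20,0,0,0, 0,0,-30,0,0,0, 0,0,-45,0,0,0, 0,0,-60,0,0,0, 0,0,-78,0,0,0, 0,0,-96,0,0,0, 0,0,-112,0,0,0, 0,0,-123,0,0,0, 0,0,-130,0,0,0, 0,0,-130,0,0,0]' 141 20 >/dev/null
python3 - <<'E'
from h import *
state(); c=cam('scene'); t=cam('top')
p=proj(c,[.504,.289,.015]); u,v=p.round().astype(int); print(p.round(1)); g=c['frame'][v-12:v+12,u-20:u+20].astype(int); d=g[...,2]-g[...,0]
for row in d: print(''.join('#' if q>60 else '+' if q>25 else '.' for q in row))
m=np.argwhere(d>40)+[v-12,u-20]; print(len(m), at(c,m[:,1].mean(),m[:,0].mean(),.011).round(4))
# tips check
q=proj(c,[.504,.289,.137]); print(q.round(1)); u,v=q.round().astype(int); print(c['frame'][v-6:v+6,u-14:u+15].mean(2).astype(int))
E
```

```text
t 21.3 p [0.5046 0.2891 0.2648] yaw -12.72 tilt [0.0018 0.0008] w 41.79 g 4.3 F [-0.6  0.1 -1.2] q6 0.62
[305.2 221.6]
........................................
........................................
........................................
........................................
........................................
........................................
........................................
........................................
........................................
........................................
................++++....................
................#######++...............
................##########..............
...............+##########..............
................++#######+..............
....................++###...............
........................................
........................................
........................................
........................................
........................................
........................................
........................................
......................................
[... 795 characters left out ...]
137 138 140 120  95  94  94  78  58  58  63  63
   71  67  64  72  69  66  67  64  68  68  65]
 [140 137 142 141 138 137 139 142 137 119  96  97  91  77  56  54  57  65
   66  69  64  66  74  63  69  68  72  72  67]
 [134 145 136 143 137 139 139 139 138 117  95  97 100  87  64  60  62  68
   69  74  73  71  67  68  66  69  64  62  61]
 [139 138 141 141 140 138 140 139 139 127  99 100 113 104  77  65  65  76
   69  66  74  66  71  67  60  65  69  62  71]
 [142 138 138 142 138 140 138 137 143 129 104  99 113 105  78  66  70  64
   64  70  75  66  67  69  69  73  68  68  69]
 [142 137 131 126 131 135 138 144 147 135 115 109 116 109  84  70  72  69
   63  71  69  63  68  66  68  67  65  68  64]]
```

The spacer lies in the tray at (0.504, 0.290). Now back to the stand.

```bash
python3 -c "
from h import *
go([.475,-.287,.266],86.27)"
```

```text
go [-568.    98.7   -2.6] [-6.0e-02 -2.0e-02 -9.9e+01]
```

```bash
python3 -m pendant '[-6,1,0,0,0,-1, -18,3,-1,0,0,-4, -38,6,-1,0,0,-8, -68,12,-2,0,0,-14, -102,18,-2,0,0,-20, -138,24,-2,0,0,-26, -175,30,-2,0,0,-32, -212,37,-2,0,0,-38, -249,43,-2,0,0,-44, -286,50,-2,0,0,-50, -323,56,-2,0,0,-56, -360,62,-2,0,0,-62, -397,69,-2,0,0,-69, -434,75,-2,0,0,-76, -468,81,-2,0,0,-82, -500,87,-2,0,0,-88, -528,92,-2,0,0,-93, -550,96,-2,0,0,-97, -563,98,-2,0,0,-99, -568,99,-2,0,0,-99]' 157 20 >/dev/null;  python3 -m pendant '[0,0,0,0,0,0, 0,0,0,0,0,0, 0,0,0,0,0,0]' >/dev/null
python3 - <<'E'
from h import *
state(); go([.475,-.287,.266],86.27); c=cam('scene')
f=c['frame'][120:215,80:200]; cv2.imwrite('pics/s6.png',cv2.resize(cv2.convertScaleAbs(f,alpha=1.4,beta=15),(720,570),interpolation=cv2.INTER_CUBIC))
q=proj(c,[.4749,-.287,.1355]); print(q.round(1)); u,v=q.round().astype(int); print(c['frame'][v-8:v+7,u-12:u+13].mean(2).astype(int))
E
```

```text
t 23.7 p [ 0.4756 -0.286   0.2657] yaw 86.32 tilt [-0.      0.0005] w 36.18 g 6.4 F [ 0.6 -0.1 -0.8] q6 -2.17
go [ 0.5 -1.  -0.3] [ 0.03 -0.    0.05]
[133.  175.5]
[[153 148 151 155 149 153 146 111  75  88 134 147 126  82  65  94 125 138
  138 137 139 137 142 142 144]
 [151 147 145 150 146 148 147 120  80  82 122 142 137  89  56  87 124 130
  132 132 133 135 133 135 139]
 [144 146 142 142 146 150 146 124  85  71 105 136 131 100  61  82 123 137
  131 135 131 136 129 137 134]
 [144 146 145 142 144 150 142 127  86  73  96 129 135 102  66  68 118 134
  138 133 134 135 135 133 128]
 [148 149 147 145 147 147 144 133 101  69  89 123 131 106  71  67 108 130
  134 134 132 129 124 127 133]
 [146 146 144 144 146 146 148 142 107  69  81 118 133 106  70  62  97 126
  130 130 127 134 131 131 130]
 [149 149 148 148 146 147 144 144 120  77  74 113 130 119  78  57  84 122
  131 128 125 129 128 130 130]
 [146 147 150 143 148 147 148 147 122  82  75 104 130 129  92  61  78 121
  135 135 133 135 129 134 133]
 [148 143 146 148 151 151 150 146 129 104  95 123 135 131 100  74  99 133
  147 148 138 137 132 131 129]
 [129 120 124 127 132 133 135 138 132 126 123 131 133 131 115 102 121 133
  136 135 137 135 130 131 131]
 [102  95  93 101 101 102 103 107 107 113 106 108 109 110 108 104 110 117
  115 116 122 120 119 123 121]
 [ 90  83  84  85  87  87  84  90  87  87  84  87  86  91  88  89  87  93
   91  88  94  87  95  98  98]
 [ 88  84  82  86  83  78  83  82  82  81  81  86  79  83  80  84  86  84
   82  80  85  78  81  70  76]
 [ 86  86  82  84  86  85  83  77  80  83  83  85  83  82  82  78  80  83
   85  87  86  77  73  79  79]
 [ 85  84  84  83  80  81  90  84  86  86  85  88  79  88  83  84  84  85
   88  82  78  80  79  77  80]]
```

The tips match the lift-out pose within half a pixel. Inserting, with a force check on the way.

```bash
python3 -m pendant '[0,-1,6,0,0,0, 0,-1,18,0,0,0, 0,-1,32,0,0,0, 0,-1,44,0,0,0, 0,-1,53,0,0,0, 0,-1,60,0,0,0, 0,-1,66,0,0,0, 0,-1,72,0,0,0, 0,-1,78,0,0,0, 0,-1,80,0,0,0, 0,-1,80,0,0,0]' >/dev/null; python3 -c "
from h import *
state()"
```

```text
t 24.85 p [ 0.4754 -0.2879  0.1854] yaw 86.28 tilt [-0.0003  0.0004] w 36.36 g 6.4 F [-0.4  0.3 -1.7] q6 -2.18
```

```bash
python3 -m pendant '[0,0,4,0,0,0, 0,0,11,0,0,0, 0,0,20,0,0,0, 0,0,29,0,0,0, 0,0,37,0,0,0, 0,0,42,0,0,0, 0,0,45,0,0,0, 0,0,46,0,0,0, 0,0,46,0,0,0]' >/dev/null; python3 -c "
from h import *
state()"; python3 -m pendant '[0,0,1,0,0,0, 0,0,2,0,0,0, 0,0,2,0,0,0]' >/dev/null; python3 -c "
from h import *
state()"
```

```text
t 25.75 p [ 0.4757 -0.288   0.1397] yaw 86.28 tilt [ 0.0002 -0.0001] w 35.82 g 6.4 F [-0.4 -0.6 -2.4] q6 -2.18
t 26.05 p [ 0.4756 -0.2879  0.1377] yaw 86.28 tilt [ 0.0001 -0.    ] w 36.2 g 6.4 F [-0.5  0.6 -1.8] q6 -2.18
```

```bash
python3 -m pendant '[0,0,1,0,0,0, 0,0,1,0,0,0]' >/dev/null; python3 -c "
from h import *
state()"; python3 -m pendant '[0,0,0.7,0,0,0, 0,0,0.7,0,0,0]' >/dev/null; python3 -c "
from h import *
state()"; python3 -m pendant '[0,0,0,0,0,0, 0,0,0,0,0,0, 0,0,0,0,0,0, 0,0,0,0,0,0, 0,0,0,0,0,0, 0,0,0,0,0,0, 0,0,0,0,0,0]' 40 20 >/dev/null; python3 -c "
from h import *
state()"
```

```text
t 26.25 p [ 0.4756 -0.288   0.1367] yaw 86.27 tilt [ 0.0003 -0.0001] w 36.59 g 6.4 F [-0.  -0.3 -1.8] q6 -2.18
t 26.45 p [ 0.4759 -0.2882  0.1366] yaw 86.28 tilt [ 0.001  -0.0006] w 36.4 g 6.7 F [0.3 0.4 3.5] q6 -2.18
t 27.15 p [ 0.4756 -0.2879  0.136 ] yaw 86.28 tilt [0.0001 0.0001] w 78.82 g 0.0 F [ 1.  -0.2  0.8] q6 -2.18
```

Contact with the pocket floor was felt and the fingers are open. Going straight up and clear, then a final look.

```bash
python3 -m pendant '[0,0,-4,0,0,0, 0,0,-12,0,0,0, 0,0,-26,0,0,0, 0,0,-45,0,0,0, 0,0,-70,0,0,0, 0,0,-100,0,0,0, 0,0,-130,0,0,0, 0,0,-155,0,0,0, 0,0,-175,0,0,0, 0,0,-185,0,0,0, 0,0,-185,0,0,0, 0,0,-185,0,0,0]' 0 20 >/dev/null
python3 - <<'E'
from h import *
state(); c=cam('scene'); cv2.imwrite('pics/end.png',cv2.resize(cv2.convertScaleAbs(c['frame'][110:300,80:360],alpha=1.3,beta=10),(798,541),interpolation=cv2.INTER_CUBIC))
E
```

```text
t 28.35 p [ 0.4752 -0.2877  0.3203] yaw 86.27 tilt [-0.0008  0.0007] w 93.8 g 0.0 F [-1.   0.1 -1.8] q6 -2.18
```

View pics/end.png

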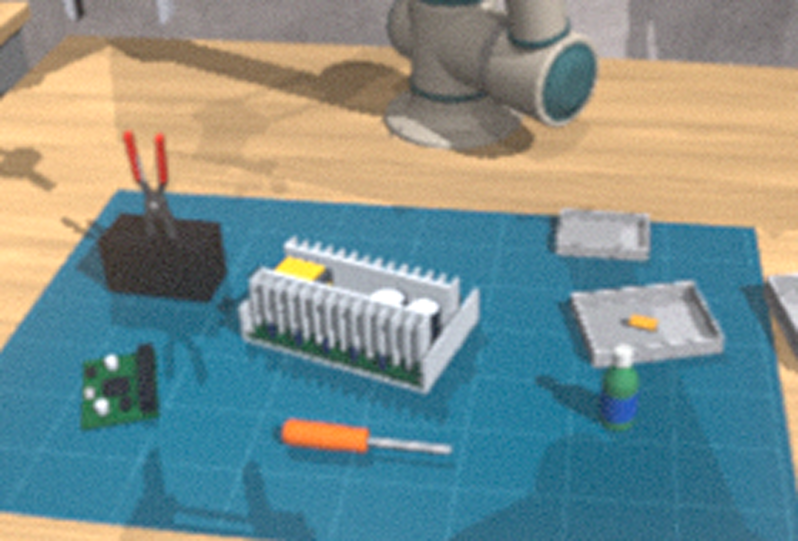

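The final picture shows the pliers standing in the stand at (155,200) with handles open. The spacer is in the middle tray at (641,323), and the screwdriver, cleaner and loose board are where they were.

```bash
python3 -c "
from rig import r
print(r.hand_in())"
```

```text
the job is handed in; nothing more can be done
None
```

The job is handed in at about 28 s of the 59 s allowed: the spacer was lifted out with the pliers and set on the floor of the middle tray, the pliers are back nose down in their pocket, and the other things on the bench were left alone (no verdict was returned).

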